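# Seat the double lid on the filling pot, then lift off and hold the outer lid

## Task

Pick up the nested double lid from the green board by the orange knob of the inner lid, both lids together, lower it without dropping it until it is fully seated on the steel filling pot, and let go. Then take only the outer lid by its black collar, lift it off without disturbing the inner lid, which stays fully seated on the pot, and finish still holding the outer lid level and still over the middle of the blue drip tray, clear above it. Leave the other things on the counter where they are.

Things in the scene. Friction and masses are not known exactly. Their poses are not given: they have to be found in the camera images.
- inner_knob (a point): Centre of the orange knob of the white inner lid; z up. Knob: upright cylinder, 24 mm diameter, 15 mm above and below this point, on an 18 mm stem. Round lid: underside of its plug (108 mm diameter) 63 mm below this point; above the plug a 130 mm flange, whose lower face, 51 mm below this point, rests on the pot's rim. Lifting it by the knob carries both lids: the outer lid lies loose on the flange.
- inner_lid: White plastic inner lid; origin at the centre of its underside, z up, about 160 g. Plug 12 mm deep, flange 4 mm thick. Underside lies on the board at the start.
- outer_collar (a point): Centre of the black collar on the steel outer lid's axis; z up. Collar: upright tube, 44 mm outside, bore 36 mm, 12 mm above and below this point; its foot stands on the lid's flat top. While nested, the knob stands up through the collar untouched, its centre 31 mm above this point, its foot 4 mm above the collar's edge. Lifted by the collar, the outer lid comes away alone over the knob.
- outer_lid: Round steel outer lid, 148 mm diameter, about 160 g; origin at the centre of its skirt's lower edge, 30 mm below the collar's centre, z up. Flat top 18 mm above the origin, skirt 14 mm deep with 140 mm bore.
- pot_mouth (a point): Centre of the mouth of the open steel filling pot, at its rim, 90 mm above the counter; z up. Pot 132 mm outside, 116 mm inside diameter, fixed on a 150 mm square, 30 mm high black base. The inner lid's plug enters with 4 mm play all round, its flange rests on the rim, the outer lid's skirt goes round the rim. Seated, the knob's centre is 51 mm above this point.
- tray_centre (a point): Centre of the inner floor of the blue drip tray, 4 mm above the counter; the tray is 170 mm square with walls 20 mm high, fixed to the counter and empty.
- board: Green plastic board on the counter, 170 x 170 x 12 mm, fixed; origin at the centre of its underside. The nested lids stand on it at the start.
- cup_white_mid (a point): Bystander, to be left alone: white sauce cup, 50 mm diameter, 45 mm tall; the point lies about half-way up.
- cup_brown_mid (a point): Bystander, to be left alone: brown sauce cup, 50 mm diameter, 45 mm tall; the point lies about half-way up.
- jar_mid (a point): Bystander, to be left alone: amber jar with red cap, 56 mm diameter, 80 mm tall; the point lies about half-way up.
- canister_mid (a point): Bystander, to be left alone: yellow canister, 56 mm diameter, 95 mm tall; the point lies about half-way up.
- scraper_mid (a point): Bystander, to be left alone: spatula lying on the counter, 260 mm long; the point lies about half-way up.

How it is judged:
By the outcome, as a careful person would: the job done as asked, in the order asked, and still so for the second after the job is handed in, while the arm keeps its last pose, push and grip.
It also fails if it takes over 67 s, if anything falls off the work surface, if the arm or the gripper's body presses on something with over 40 N, if the wrist force passes 120 N, or if a joint passes its speed limit or range.

## Robot

A 6-joint arm with a two-finger parallel gripper is mounted at the origin on the work surface. World frame = base frame: x ahead of the robot, y to its left, z up, the work surface at z = 0. Lengths are in m, angles in rad, forces in N, time in s.
With the tool pointing down it reaches from about 0.35 to 0.975 m from the base axis. Payload 4.9 kg.
Tool frame: the origin (TCP) lies at the very end of the fingers, on their centre line; the grasp point (between the pads) lies 19 mm behind it; z points along the fingers, y is the direction in which the jaws open and shut (so a half turn about z gives the same grasp; the last joint's range is limited). The gripper opens to 85 mm and grips with 20 to 120 N. Pads are 22 mm wide; open, the fingers measure 114 mm over their backs; the gripper's body (76 mm by 85 mm) begins 54 mm behind the grasp point. The pads swing forward as they close: fully open they stand 13 mm farther back than shut.
Start: joints at [1.079, 0.053, 1.613, -0, 1.476, -0.119], TCP at [0.228, 0.582, 0.231] pointing down, gripper open.
Joint ranges: [-3.01, 3.01], [-1.01, 2.22], [0.06, 2.58], [-1.02, 4.17], [0.09, 2.62], [-3.14, 3.14]. Speed limits (rad/s): [2.57, 2.57, 3.14, 3.14, 3.14, 3.14].

## Interface

Orientations are given as [roll, pitch, yaw] about the fixed x, y, z axes, in that order (R = Rz(yaw) Ry(pitch) Rx(roll)).
In Python, from cell import env gives the robot as it stands. The module is installed in compiled form; this text tells all that it offers.
- The arm moves only by the shell command python3 -m crank 'ROWS' [FORCE]. ROWS is JSON, a list of rows, each a list of 3 entries, a list of its own where there are three numbers: the shift along the tool's x, y, z in units of 30 mm (1.0 is 30 mm), then the turn, a rotation vector about the tool's x, y, z in units of 8 degrees (1.0 is 8 degrees), then the opening, from 0 (shut) to 1 (fully open). In form: [[[dx, dy, dz], [ax, ay, az], grip], ...]. A call has 1 to 12 rows; each row shifts and turns the pose as measured when the row begins, along the tool's axes as they then stand; what a row does not reach is not made up. A row lasts 1/10 s, in which the tool goes at most 50 mm and 8.59 degrees, less where a joint would pass 70% of its speed; a pose out of reach is approached as far as the arm can. A call is refused whole if a number of a shift passes 1 or a number of a turn 1, either way. A call with a gripper value outside its range is refused whole. The fingers move at their own pace and stop on an object; FORCE is the grip in N (left out, the last holds). Time passes only in rows, so rows that do not move let the fingers close. It gives the time, the measured TCP pose, the force and the opening at its end, in the units of the state.
- env.sense(): the state, without advancing time (a new reading comes with each control period).
- env.camera(name): name is "scene" or "top"; returns a dict with "frame" (420x560x3 uint8, red, green, blue), "K" (3x3 intrinsics, pixels), "world_to_cam" (4x4, takes a point from world to camera coordinates). Camera axes: x right, y down, z forward; pixel columns grow to the right and rows downward; lengths in m; the calibration is good to about 2 mm. A picture is of the moment at which its call begins. There is no depth.
- env.close_job(): hands the job in, once; it reports no verdict.
Trained networks look in a picture, given as the dict that the camera call returned (one of the last four; its "shot" number tells which), for a name from the list of things; names that differ only in an ending like _2 or _b are one class to them, and where a whole thing is asked for, a point or a joint stands for the part that bears it (a point fixed in the world has none). Each returns a list of dicts, best first, with "p" (0 to 1); they miss things now and then, are a little off and sometimes report something else, mostly with a low value. They report only what shows in the picture. A call takes as long as a camera call.
- env.outline_of(picture, name): "region" (420x560 bool, what is visible of it) and "box" ([left, top, width, height] in pixels, round what is visible of it).
- env.pinpoint(picture, name): "centre" ([row, column] in pixels: a listed point, or the origin of a listed thing).
The state is a dict: "clock": time; "qpos": joint angles; "joint_velocities": joint speeds; "effort": joint torques, N m; "tool_pos": TCP position; "eef_rot": TCP orientation; "force": force on the tool from outside, world axes, zero at the start; "wrist_torque": the same for the moment, N m; "width": finger opening in m.
Only numpy, scipy, OpenCV 4.12 (cv2) and the standard library are available. Lean on these libraries where they do the work, as an engineer would, in place of code of your own. Each camera call takes 0.05 s, during which the arm holds its last target.

## Working session

There is one attempt and no reset: what is moved stays moved. The work goes in short steps, Python scripts to look and compute and a shell command to move; the robot and the scene stay as the last step left them, time stands still between calls to the robot, and variables do not carry over. Pictures are saved under pics/ and viewed, and the job is handed in when it is done.

```bash
mkdir -p pics
cat > h.py <<'E'
import numpy as np, cv2
from cell import env
def save(d,n): cv2.imwrite('pics/'+n,d['frame'][:,:,::-1])
def ray(d,rc):
    K=d['K'];T=d['world_to_cam'];R=T[:3,:3];t=T[:3,3]
    v=np.linalg.inv(K)@np.array([rc[1],rc[0],1.]);return -R.T@t,R.T@v
def atz(d,rc,z):
    o,v=ray(d,rc);return o+v*(z-o[2])/v[2]
def proj(d,p):
    c=d['world_to_cam']@np.append(p,1);u=d['K']@c[:3];return u[:2]/u[2]
def tri(ds,rcs):
    A=np.zeros((3,3));b=np.zeros(3)
    for d,rc in zip(ds,rcs):
        o,v=ray(d,rc);v=v/np.linalg.norm(v);M=np.eye(3)-np.outer(v,v);A+=M;b+=M@o
    return np.linalg.solve(A,b)
E
python3 - <<'E'
from h import *
np.set_printoptions(precision=4,suppress=True)
s=env.sense();print(s['clock'],s['tool_pos'],s['eef_rot'],s['width'],s['force'])
a=env.camera('scene');b=env.camera('top');save(a,'s0.png');save(b,'t0.png')
for n in ['inner_knob','outer_collar','pot_mouth','tray_centre','board','inner_lid','outer_lid','cup_white_mid','cup_brown_mid','jar_mid','canister_mid','scraper_mid']:
    ra=env.pinpoint(a,n);rb=env.pinpoint(b,n)
    print(n,[(np.round(r['centre'],1),round(r['p'],2)) for r in ra[:2]],[(np.round(r['centre'],1),round(r['p'],2)) for r in rb[:2]], tri([a,b],[ra[0]['centre'],rb[0]['centre']]) if ra and rb else '')
E
```

```text
0.0 [0.2273 0.5815 0.23  ] [-3.1395 -0.0002  2.7688] 0.08549559096312866 [-0.1096  0.6777 -0.3013]
inner_knob [(array([171., 226.]), 0.44)] [(array([199., 388.]), 0.73)] [ 0.5412 -0.3076  0.0701]
outer_collar [(array([174.9, 228.4]), 0.78), (array([169.2, 226.7]), 0.75)] [(array([203.3, 385.8]), 0.89)] [ 0.5337 -0.3069  0.0471]
pot_mouth [(array([288.8, 378.3]), 0.58)] [(array([200.3, 131.9]), 0.74)] [0.5527 0.3114 0.092 ]
tray_centre [(array([258.6, 268.3]), 0.55)] [(array([163.2, 264. ]), 0.61), (array([204.2, 385.1]), 0.43)] [ 0.65   -0.0013  0.0011]
board [(array([184.2, 225.1]), 0.87)] [] 
inner_lid [(array([182.2, 224.2]), 0.48)] [(array([205.6, 381.6]), 0.46)] [ 0.5391 -0.3115  0.0103]
outer_lid [(array([177.7, 228.9]), 0.84)] [(array([204.3, 385.8]), 0.56), (array([124.4, 163.3]), 0.19)] [ 0.5323 -0.3094  0.0314]
cup_white_mid [(array([182.1, 296.5]), 0.78)] [(array([266.6, 312.6]), 0.62)] [ 0.3858 -0.1272  0.0357]
cup_brown_mid [(array([223.8, 356.8]), 0.83)] [(array([270.5, 215.2]), 0.76), (array([119.4, 353.6]), 0.19)] [0.3795 0.118  0.0296]
jar_mid [(array([225.2, 186.8]), 0.71), (array([328.5, 304.1]), 0.17)] [(array([119.4, 355.9]), 0.75)] [ 0.7534 -0.2433  0.0334]
canister_mid [] [(array([126.2, 161.4]), 0.69)] 
scraper_mid [(array([138. , 254.4]), 0.79), (array([186.1, 298.5]), 0.66)] [(array([291.7, 434.5]), 0.78)] [ 0.3103 -0.4281 -0.0011]
```

View pics/s0.png

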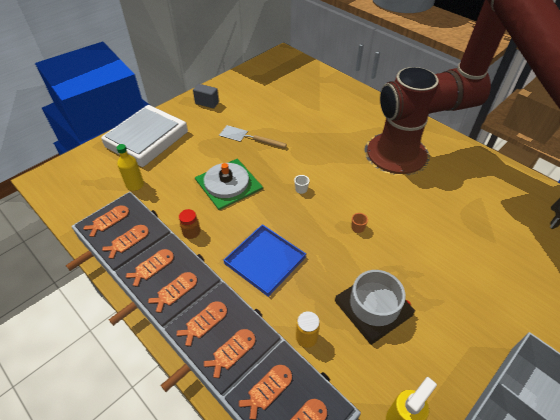

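View pics/t0.png

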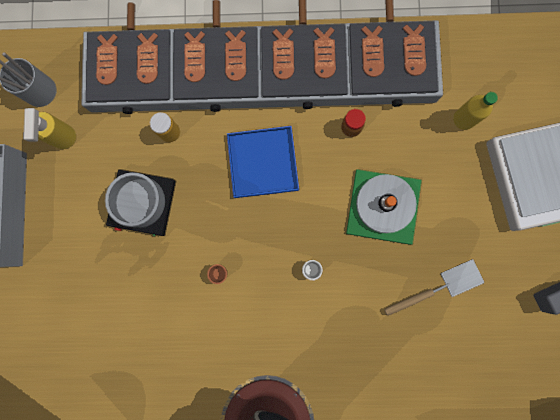

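The views agree: nested lids at scene (226,178)/top (388,202), pot at (378,295)/(134,200), tray at (265,258)/(263,162), and all the bystanders are well clear of those. I'll refine the positions at sub-pixel level next.

Run:
```python
from h import *
np.set_printoptions(precision=4,suppress=True)
a=env.camera('scene');b=env.camera('top')
A=cv2.resize(a['frame'][130:220,180:280],None,fx=4,fy=4,interpolation=cv2.INTER_CUBIC)
B=cv2.resize(b['frame'][160:250,340:430],None,fx=4,fy=4,interpolation=cv2.INTER_CUBIC)
C=cv2.resize(a['frame'][255:345,330:430],None,fx=4,fy=4,interpolation=cv2.INTER_CUBIC)[:300]
D=cv2.resize(b['frame'][155:245,95:185],None,fx=4,fy=4,interpolation=cv2.INTER_CUBIC)
cv2.imwrite('pics/lid.png',np.hstack([A,B])[:,:,::-1]);
cv2.imwrite('pics/pot.png',np.hstack([C,D[:300]])[:,:,::-1])
print(a['K'],b['K'])
for d,n in((a,'s'),(b,'t')):
    for nm,c in (('knob',None),):
        hsv=cv2.cvtColor(d['frame'],cv2.COLOR_RGB2HSV)
        m=((hsv[:,:,0]<14)&(hsv[:,:,1]>150)&(hsv[:,:,2]>90))
        w=np.zeros_like(m)
        r0,r1,c0,c1=(150,200,205,250) if n=='s' else (185,220,370,405)
        w[r0:r1,c0:c1]=m[r0:r1,c0:c1]
        r,cc=np.nonzero(w);print(n,'knob',len(r),r.mean(),cc.mean(),r.min(),r.max(),cc.min(),cc.max())
    for nm in('inner_knob','outer_collar','outer_lid','pot_mouth','tray_centre','board'):
        o=env.outline_of(d,nm)
        if o: 
            r,cc=np.nonzero(o[0]['region']);print(n,nm,round(o[0]['p'],2),len(r),r.mean(),cc.mean(),o[0]['box'])
    p=lambda x:np.round(proj(d,x)[::-1],1)
    print(n,'pred rc', p([.541,-.308,.075]),p([.5527,.3114,.09]))
```

```text
[[427.999    0.     281.1579]
 [  0.     427.999  206.4658]
 [  0.       0.       1.    ]] [[469.4904   0.     277.1898]
 [  0.     469.4904 206.7846]
 [  0.       0.       1.    ]]
s knob 64 168.109375 224.609375 163 173 221 228
s outer_collar 0.92 1189 180.78132884777125 226.0824222035324 [204.2, 162.7, 45.6, 35.1]
s outer_lid 0.96 1153 180.9887250650477 226.3781439722463 [205.5, 161.1, 44.7, 35.9]
s pot_mouth 0.61 3468 303.9123414071511 375.53287197231833 [336.2, 269.6, 79.2, 73.2]
s tray_centre 0.9 3202 259.3978763272954 264.7261086820737 [225.2, 224.7, 80.2, 70.6]
s board 0.69 701 189.40513552068472 231.65905848787446 [192.1, 158.4, 69.7, 51.1]
s pred rc [169.5 224.5] [289.2 378.1]
t knob 84 200.54761904761904 390.8690476190476 196 205 386 396
t inner_knob 0.58 131 202.03053435114504 388.42748091603056 [379.1, 196.2, 15.1, 14.3]
t outer_collar 0.69 2669 203.33720494567254 386.2045710003747 [356.1, 173.7, 60.0, 59.7]
t outer_lid 0.98 2551 203.0736965895727 385.9607996863975 [357.1, 174.1, 61.0, 58.0]
t pot_mouth 0.57 3712 201.77289870689654 139.51724137931035 [107.6, 168.6, 64.3, 64.5]
t tray_centre 0.87 4295 161.50663562281724 262.48963911525027 [225.4, 125.1, 73.3, 73.0]
t board 0.93 1638 212.45054945054946 378.7264957264957 [347.6, 169.2, 69.6, 74.7]
t pred rc [200.1 387.3] [200.5 132.1]
```

View pics/lid.png

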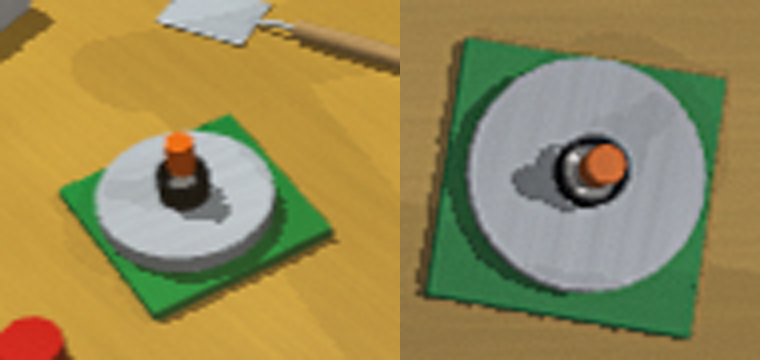

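View pics/pot.png

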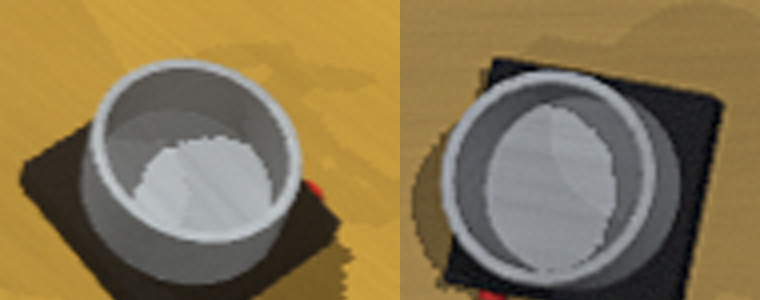

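Knob, collar and pot rim are clearly visible. I'll fit projected circles of known size and height to the image gradients in each camera.

```bash
cat >> h.py <<'E'
from scipy.ndimage import map_coordinates,gaussian_filter
from scipy.optimize import minimize
TH=np.linspace(0,2*np.pi,180,endpoint=False)
def circ(d,x,y,z,r):
    P=np.stack([x+r*np.cos(TH),y+r*np.sin(TH),np.full_like(TH,z),np.ones_like(TH)])
    u=d['K']@(d['world_to_cam']@P)[:3];return u[:2]/u[2]
def fitc(ds,x0,y0,circles,rng=0.012,chan=None):
    G=[]
    for d in ds:
        g=d['frame'].astype(float); g=g.mean(2) if chan is None else g@np.array(chan,float)
        G.append(gaussian_filter(g,0.6))
    def sc(p):
        s=0
        for d,g in zip(ds,G):
            for z,r,w in circles:
                i=circ(d,p[0],p[1],z,r-.0025);o=circ(d,p[0],p[1],z,r+.0025)
                di=map_coordinates(g,[i[1],i[0]],order=1)-map_coordinates(g,[o[1],o[0]],order=1)
                s+=w*np.mean(np.clip(di,-40,40))
        return s
    best=max(((sc((x0+u,y0+v)),x0+u,y0+v) for u in np.arange(-rng,rng+1e-9,.001) for v in np.arange(-rng,rng+1e-9,.001)))
    r=minimize(lambda p:-sc(p),best[1:],method='Nelder-Mead',options=dict(initial_simplex=[best[1:],(best[1]+.001,best[2]),(best[1],best[2]+.001)]))
    return np.round(r.x,4),round(-r.fun,2)
E
python3 - <<'E'
from h import *
a=env.camera('scene');b=env.camera('top')
for nm,ds in(('s',[a]),('t',[b]),('both',[a,b])):
    print(nm,'lidtop',fitc(ds,.535,-.308,[(.032,.074,1)]),'knobtop R-B',fitc(ds,.535,-.308,[(.09,.012,1)],chan=[1,0,-1]),
     'pot',fitc(ds,.5527,.3114,[(.09,.066,1),(.09,.058,-1)]))
for d in(a,b):
    r=env.pinpoint(d,'tray_centre')[0]['centre'];print('tray',atz(d,r,.004))
print(atz(b,(200.4,391.1),.09),atz(b,(199.3,131.7),.09),atz(b,(203.3,386.2),.032))
E
```

```text
s lidtop (array([ 0.5371, -0.3123]), np.float64(35.89)) knobtop R-B (array([ 0.5367, -0.3105]), np.float64(39.97)) pot (array([0.5567, 0.3157]), np.float64(65.53))
t lidtop (array([ 0.539, -0.312]), np.float64(40.0)) knobtop R-B (array([ 0.541, -0.313]), np.float64(40.0)) pot (array([0.5559, 0.3128]), np.float64(76.41))
both lidtop (array([ 0.5381, -0.3123]), np.float64(75.87)) knobtop R-B (array([ 0.5367, -0.3105]), np.float64(79.97)) pot (array([0.5564, 0.3144]), np.float64(138.46))
tray [0.65273744 0.00304037 0.004     ]
tray [ 0.65113508 -0.00593975  0.004     ]
[ 0.5382666  -0.31391112  0.09      ] [0.55554487 0.31243849 0.09      ] [ 0.53782992 -0.31397639  0.032     ]
```

```bash
python3 -m crank '[[[-1,0,0],[0,0,-0.9],1],[[-1,0,0],[0,0,-0.9],1],[[-1,0,0],[0,0,-0.9],1],[[-0.5,-1,0],[0,0,0],1],[[-0.5,-1,0],[0,0,0],1],[[-0.5,-1,0],[0,0,0],1],[[-0.5,-1,0],[0,0,0],1],[[-0.5,-1,0],[0,0,0],1],[[-0.5,-1,0],[0,0,0],1],[[-0.5,-1,0],[0,0,0],1],[[-0.5,-1,0],[0,0,0],1],[[-0.5,-1,0],[0,0,0],1]]' 40
```

```text
clock: 3.4
tool_pos: [0.4621, 0.2865, 0.2311]
eef_rot: [3.14, 0.001, -3.113]
force: [0.9, 0.2, -0.0]
width: 0.0855
```

```bash
python3 -m crank '[[[-0.2,-1,0],[0,0,0.2],1],[[-0.2,-1,0],[0,0,0],1],[[-0.2,-1,0],[0,0,0],1],[[-0.2,-1,0],[0,0,0],1],[[-0.2,-1,0],[0,0,0],1],[[-0.2,-1,0],[0,0,0],1],[[-0.2,-1,0],[0,0,0],1],[[-0.2,-1,0],[0,0,0],1],[[-0.2,-1,0],[0,0,0],1],[[-0.2,-1,0],[0,0,0],1],[[-0.2,-1,0],[0,0,0],1],[[-0.2,-1,0],[0,0,0],1]]'
```

```text
clock: 4.6
tool_pos: [0.5373, -0.0892, 0.2329]
eef_rot: [3.14, 0.007, 3.14]
force: [0.9, 0.1, -1.0]
width: 0.0851
```

```bash
python3 -m crank '[[[-0.1,-1,0],[0,0,0],1],[[0,-1,0],[0,0,0],1],[[0,-1,0],[0,0,0],1],[[0,-1,0],[0,0,0],1],[[0,-1,0],[0,0,0],1],[[0,-1,0],[0,0,0],1],[[0,0,0],[0,0,0],1]]'
```

```text
clock: 5.3
tool_pos: [0.5396, -0.2804, 0.2331]
eef_rot: [3.141, 0.009, 3.136]
force: [-0.5, 0.7, -0.9]
width: 0.0851
```

```bash
python3 -m crank '[[[0.05,-0.9,0],[0,0.06,0],1],[[0,-0.17,1],[0,0,0],1],[[0,0,1],[0,0,0],1],[[0,0,1],[0,0,0],1],[[0,0,0],[0,0,0],1]]'
python3 - <<'E'
from h import *
a=env.camera('scene');b=env.camera('top')
s=env.sense();p=s['tool_pos'];print(p)
A=cv2.resize(a['frame'][90:220,160:290],None,fx=3,fy=3,interpolation=cv2.INTER_CUBIC)
B=cv2.resize(b['frame'][130:260,330:460],None,fx=3,fy=3,interpolation=cv2.INTER_CUBIC)
cv2.imwrite('pics/ap1.png',np.hstack([A,B])[:,:,::-1])
for d in(a,b):print(proj(d,p),proj(d,[.538,-.3125,.09]))
E
```

```text
clock: 5.8
tool_pos: [0.5393, -0.3129, 0.1429]
eef_rot: [-3.141, 0.004, 3.135]
force: [-0.3, 0.3, -0.8]
width: 0.0855
[ 0.54188053 -0.31475269  0.14829723]
[220.62197709 151.74284406] [223.87757177 165.04573916]
[396.89509771 195.77304234] [390.5123702  200.52419514]
```

View pics/ap1.png

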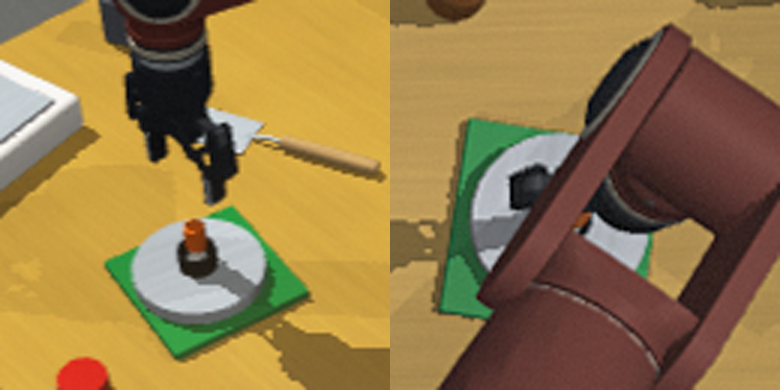

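The fingers are above the knob (scene crop). The two pose readings differ by a few mm, so I'll check whether that is motion or noise.

```bash
python3 -m crank '[[[0,0,0],[0,0,0],1],[[0,0,0],[0,0,0],1]]'
python3 - <<'E'
from h import *
s=env.sense();print(s['tool_pos'],s['qpos'],s['joint_velocities'])
for i in range(4):
    env.camera('top');s=env.sense();print(s['clock'],s['tool_pos'],s['eef_rot'])
E
```

```text
clock: 6.1
tool_pos: [0.5439, -0.3154, 0.1529]
eef_rot: [-3.132, 0.017, 3.137]
force: [-0.2, 0.3, -0.1]
width: 0.0853
[ 0.54390575 -0.31542175  0.15294528] [-0.64496267  0.10787856  1.68820706  0.00264932  1.32672567 -2.2113335 ] [ 0.0048015  -0.01831751 -0.02328754  0.00082567  0.0036088  -0.00015312]
6.15 [ 0.54419075 -0.315656    0.15345178] [-3.13185732  0.01743735  3.13664407]
6.2 [ 0.54404702 -0.31566913  0.1531357 ] [-3.13203508  0.01714771  3.13652753]
6.25 [ 0.5437765  -0.31552421  0.15258259] [-3.13253247  0.01640912  3.13651417]
6.3 [ 0.54352149 -0.31537313  0.15204959] [-3.1330609   0.01573451  3.13642409]
```

```bash
python3 -m crank '[[[0.1,0.05,0.3],[-0.04,0.08,0],1],[[0.07,0.04,0.3],[-0.02,0.04,0],1],[[0,0,0.3],[0,0,0],1],[[0,0,0.3],[0,0,0],1],[[0,0,0.2],[0,0,0],1],[[0,0,0.1],[0,0,0],1],[[0,0,0],[0,0,0],1],[[0,0,0],[0,0,0],1],[[0,0,0],[0,0,0],1]]'
python3 - <<'E'
from h import *
for i in range(4):
    env.camera('top');s=env.sense();print(s['clock'],s['tool_pos'],s['eef_rot'])
E
```

```text
clock: 7.2
tool_pos: [0.5372, -0.312, 0.1014]
eef_rot: [3.139, -0.005, 3.136]
force: [-0.6, -0.2, -0.1]
width: 0.0851
7.25 [ 0.53725482 -0.31208717  0.10158601] [ 3.13946889 -0.00459312  3.13599305]
7.3 [ 0.53730564 -0.3121148   0.10166564] [ 3.13959112 -0.00446699  3.1360723 ]
7.35 [ 0.53729012 -0.31208859  0.10165716] [ 3.13954876 -0.00450521  3.13607147]
7.4 [ 0.5372559 -0.3120542  0.101636 ] [ 3.13948147 -0.00453771  3.13604547]
```

```bash
python3 -m crank '[[[-0.02,0,0.3],[0,-0.03,0],1],[[0,0,0.3],[0,0,0],1],[[0,0,0.3],[0,0,0],1],[[0,0,0.2],[0,0,0],1],[[0,0,0.1],[0,0,0],1],[[0,0,0],[0,0,0],1],[[0,0,0],[0,0,0],1]]'
python3 - <<'E'
from h import *
a=env.camera('scene');b=env.camera('top')
s=env.sense();p=s['tool_pos'];print(p,s['eef_rot'],s['force'])
A=cv2.resize(a['frame'][120:210,180:280],None,fx=5,fy=5,interpolation=cv2.INTER_CUBIC)
cv2.imwrite('pics/ap2.png',A[:,:,::-1])
E
```

```text
clock: 8.1
tool_pos: [0.5373, -0.3116, 0.0614]
eef_rot: [3.138, -0.001, 3.136]
force: [-0.3, 0.5, -0.8]
width: 0.0858
[ 0.53738979 -0.31166278  0.06164004] [ 3.13875119e+00 -1.05062610e-03  3.13603043e+00] [-0.40816281  1.04884057 -0.33689846]
```

View pics/ap2.png

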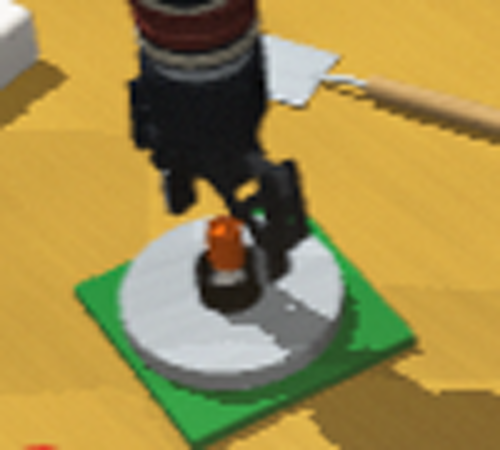

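The knob sits between the fingers (crop ~(225,245)), roughly centred. Closing now.

```bash
python3 -m crank '[[[0,0,0],[0,0,0],0.1],[[0,0,0],[0,0,0],0.1],[[0,0,0],[0,0,0],0.1],[[0,0,0],[0,0,0],0.1],[[0,0,0],[0,0,0],0.1],[[0,0,0],[0,0,0],0.1],[[0,0,0],[0,0,0],0.1],[[0,0,0],[0,0,0],0.1]]' 60
```

```text
clock: 9.0
tool_pos: [0.5384, -0.3122, 0.0634]
eef_rot: [3.14, 0.002, 3.136]
force: [0.4, 0.8, 0.5]
width: 0.022
```

```bash
python3 -m crank '[[[0,0,-0.2],[0,0,0],0.1],[[0,0,-0.3],[0,0,0],0.1],[[0,0,-0.4],[0,0,0],0.1],[[0,0,-0.5],[0,0,0],0.1],[[0,0,-0.5],[0,0,0],0.1],[[0,0,-0.5],[0,0,0],0.1],[[0,0,-0.4],[0,0,0],0.1],[[0,0,-0.2],[0,0,0],0.1],[[0,0,0],[0,0,0],0.1],[[0,0,0],[0,0,0],0.1]]'
python3 - <<'E'
from h import *
a=env.camera('scene');b=env.camera('top')
s=env.sense();p=s['tool_pos'];print(p,s['eef_rot'],s['force'],s['wrist_torque'])
A=cv2.resize(a['frame'][90:220,160:290],None,fx=3,fy=3,interpolation=cv2.INTER_CUBIC)
B=cv2.resize(b['frame'][130:260,330:460],None,fx=3,fy=3,interpolation=cv2.INTER_CUBIC)
cv2.imwrite('pics/lift.png',np.hstack([A,B])[:,:,::-1])
E
```

```text
clock: 10.0
tool_pos: [0.5376, -0.312, 0.1613]
eef_rot: [3.14, 0.001, 3.136]
force: [-0.6, 0.8, -3.2]
width: 0.0224
[ 0.53738862 -0.31184458  0.1607368 ] [3.13975814e+00 8.57182699e-05 3.13613711e+00] [ 0.13830387  0.13942215 -3.67972957] [0.00771472 0.01550845 0.04198533]
```

View pics/lift.png

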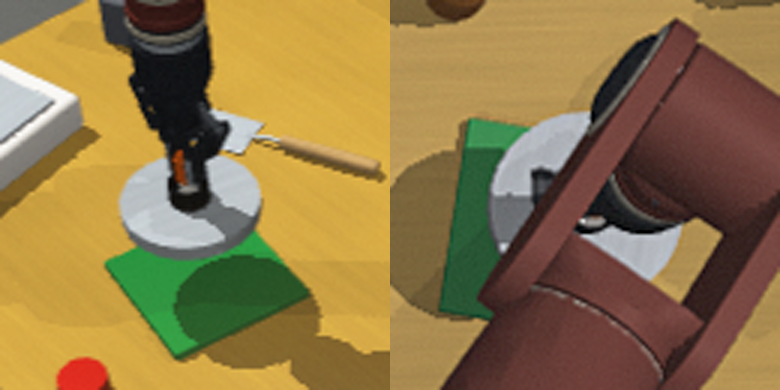

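```bash
python3 -m crank '[[[0,0.1,-0.3],[0,0,0],0.1],[[0,0.3,-0.2],[0,0,0],0.1],[[0,0.5,0],[0,0,0],0.1],[[0,0.7,0],[0,0,0],0.1],[[0,0.7,0],[0,0,0],0.1],[[0,0.7,0],[0,0,0],0.1],[[0,0.7,0],[0,0,0],0.1],[[0,0.7,0],[0,0,0],0.1],[[0,0.7,0],[0,0,0],0.1],[[0,0.7,0],[0,0,0],0.1],[[0,0.7,0],[0,0,0],0.1],[[0,0.7,0],[0,0,0],0.1]]'
```

```text
clock: 11.3
tool_pos: [0.5349, -0.0772, 0.1756]
eef_rot: [3.133, -0.004, 3.137]
force: [-0.1, 0.7, -3.1]
width: 0.0226
```

```bash
python3 -m crank '[[[-0.05,0.7,0],[0.06,-0.03,0],0.1],[[-0.05,0.7,0],[0,0,0],0.1],[[-0.05,0.7,0],[0,0,0],0.1],[[-0.05,0.7,0],[0,0,0],0.1],[[-0.05,0.7,0],[0,0,0],0.1],[[-0.05,0.7,0],[0,0,0],0.1],[[-0.05,0.7,0],[0,0,0],0.1],[[-0.05,0.7,0],[0,0,0],0.1],[[-0.05,0.7,0],[0,0,0],0.1],[[-0.05,0.7,0],[0,0,0],0.1],[[-0.05,0.7,0],[0,0,0],0.1],[[-0.05,0.7,0],[0,0,0],0.1]]'
```

```text
clock: 12.5
tool_pos: [0.5423, 0.199, 0.1756]
eef_rot: [3.137, -0.003, -3.136]
force: [-0.5, -0.1, -3.1]
width: 0.0222
```

```bash
python3 -m crank '[[[-0.05,0.7,0],[0,0,0],0.1],[[-0.05,0.7,0],[0,0,0],0.1],[[-0.05,0.6,0],[0,0,0],0.1],[[-0.05,0.5,0],[0,0,0],0.1],[[-0.05,0.4,0],[0,0,0],0.1],[[-0.05,0.2,0],[0,0,0],0.1],[[-0.05,0.1,0],[0,0,0],0.1],[[0,0,0],[0,0,0],0.1],[[0,0,0],[0,0,0],0.1],[[0,0,0],[0,0,0],0.1]]'
cat > look.py <<'E'
from h import *
import sys
a=env.camera('scene');b=env.camera('top')
s=env.sense();p=s['tool_pos'];print(s['clock'],p,s['eef_rot'],s['force'],s['wrist_torque'])
A=cv2.resize(a['frame'][220:350,315:445],None,fx=3,fy=3,interpolation=cv2.INTER_CUBIC)
B=cv2.resize(b['frame'][130:260,70:200],None,fx=3,fy=3,interpolation=cv2.INTER_CUBIC)
cv2.imwrite('pics/'+sys.argv[1],np.hstack([A,B])[:,:,::-1])
save(a,'full_s_'+sys.argv[1]);save(b,'full_t_'+sys.argv[1])
z=p[2]+.0125-.043   # outer lid flat top (knob-43)
for n,d in(('s',a),('t',b)): print(n,'lid top fit',fitc([d],p[0],p[1],[(z,.074,1)],rng=.01))
E
python3 look.py over.png
```

```text
clock: 13.5
tool_pos: [0.5462, 0.305, 0.1753]
eef_rot: [3.137, -0.006, -3.13]
force: [-0.8, 1.0, -4.3]
width: 0.0222
13.6 [0.54614529 0.30507322 0.17527287] [ 3.13703798 -0.00601494 -3.12989863] [ 0.02959825  0.42303046 -3.63400664] [ 0.03143635  0.04089207 -0.02891486]
s lid top fit (array([0.5457, 0.3054]), np.float64(25.72))
t lid top fit (array([0.5463, 0.3027]), np.float64(23.18))
```

View pics/over.png

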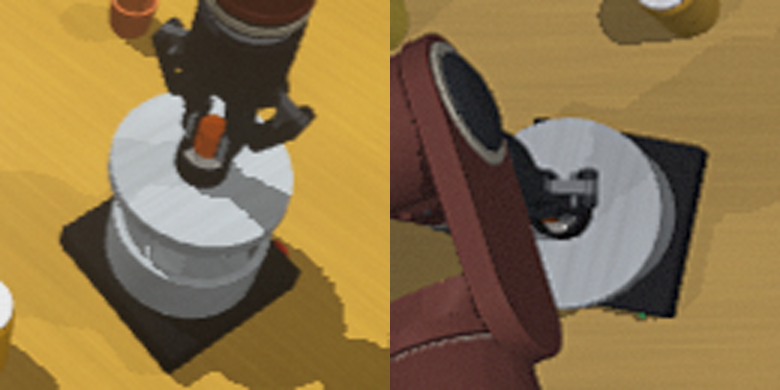

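Relative to the pot, the lid is off by about (+10, +10) mm, and both cameras agree. Correcting that, levelling, and going down to just above the rim.

```bash
python3 -m crank '[[[-0.17,0.17,0],[0.03,-0.04,0],0.1],[[-0.17,0.17,0],[0,0,0],0.1],[[0,0,0.2],[0,0,0],0.1],[[0,0,0.3],[0,0,0],0.1],[[0,0,0.2],[0,0,0],0.1],[[0,0,0.1],[0,0,0],0.1],[[0,0,0],[0,0,0],0.1],[[0,0,0],[0,0,0],0.1],[[0,0,0],[0,0,0],0.1]]'
python3 look.py over2.png
```

```text
clock: 14.5
tool_pos: [0.5567, 0.3154, 0.1477]
eef_rot: [-3.141, -0.002, -3.131]
force: [0.4, 0.6, -2.5]
width: 0.0224
14.6 [0.55686422 0.31544314 0.1480171 ] [-3.14081534e+00 -1.56275275e-03 -3.13094311e+00] [ 0.73518779  0.06825112 -3.37195535] [ 0.01183356 -0.03701132 -0.02512526]
s lid top fit (array([0.5592, 0.3166]), np.float64(27.05))
t lid top fit (array([0.5569, 0.3143]), np.float64(21.99))
```

View pics/over2.png

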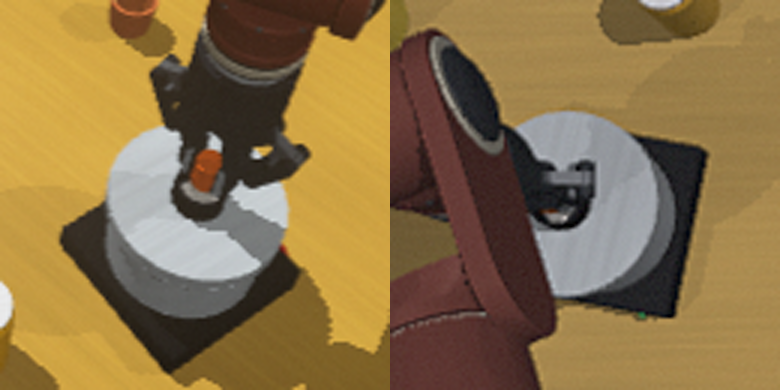

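```bash
python3 -m crank '[[[0.04,-0.04,0],[0,0,0],0.1],[[0,0,0.1],[0,0,0],0.1],[[0,0,0.1],[0,0,0],0.1],[[0,0,0.1],[0,0,0],0.1],[[0,0,0.1],[0,0,0],0.1],[[0,0,0.05],[0,0,0],0.1],[[0,0,0],[0,0,0],0.1],[[0,0,0],[0,0,0],0.1]]'
```

```text
clock: 15.4
tool_pos: [0.5558, 0.3142, 0.1338]
eef_rot: [-3.141, -0.001, -3.131]
force: [-1.2, -0.4, -3.9]
width: 0.0221
```

```bash
python3 -m crank '[[[0,0,0.07],[0,0,0],0.1],[[0,0,0.07],[0,0,0],0.1],[[0,0,0.04],[0,0,0],0.1],[[0,0,0],[0,0,0],0.1],[[0,0,0],[0,0,0],0.1]]'
python3 look.py seat.png
```

```text
clock: 15.9
tool_pos: [0.5563, 0.3144, 0.1295]
eef_rot: [3.142, 0.001, -3.131]
force: [-0.1, 0.7, -3.5]
width: 0.022
16.0 [0.55627808 0.31436668 0.12945601] [-3.14159139e+00  5.19481510e-04 -3.13094339e+00] [-0.44658443  0.03441988 -3.21517257] [ 0.008045   -0.06502043  0.04461482]
s lid top fit (array([0.5574, 0.3153]), np.float64(29.01))
t lid top fit (array([0.5567, 0.3111]), np.float64(23.23))
```

View pics/seat.png

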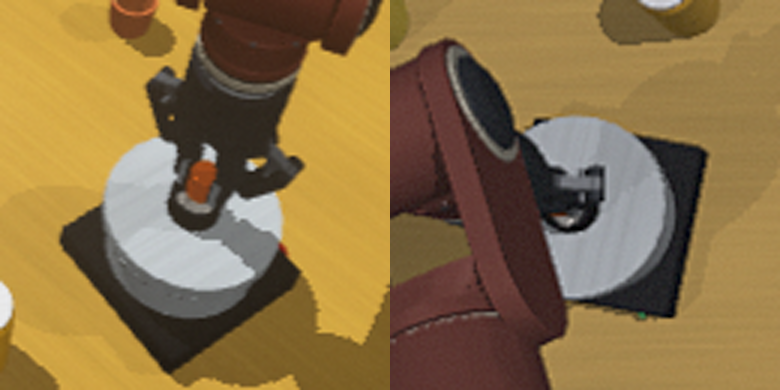

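```bash
python3 -m crank '[[[0,0,0.04],[0,0,0],0.1],[[0,0,0.03],[0,0,0],0.1],[[0,0,0],[0,0,0],0.1],[[0,0,0],[0,0,0],0.1]]'
```

```text
clock: 16.4
tool_pos: [0.5566, 0.3145, 0.1295]
eef_rot: [3.141, 0.001, -3.131]
force: [-1.7, -1.3, 0.9]
width: 0.0222
```

Contact: the weight has gone, and the TCP height puts the knob centre at 0.141, which is the seated value. One small press to confirm, then release.

```bash
python3 -m crank '[[[0,0,0.05],[0,0,0],0.1],[[0,0,0],[0,0,0],0.1],[[0,0,0],[0,0,0],0.1]]'; python3 -m crank '[[[0,0,0],[0,0,0],0.4],[[0,0,0],[0,0,0],0.7],[[0,0,0],[0,0,0],1],[[0,0,0],[0,0,0],1],[[0,0,0],[0,0,0],1],[[0,0,0],[0,0,0],1],[[0,0,0],[0,0,0],1]]'; python3 look.py rel.png
```

```text
clock: 16.7
tool_pos: [0.5568, 0.3146, 0.1294]
eef_rot: [3.141, 0.002, -3.131]
force: [-0.7, -0.1, 0.6]
width: 0.022
clock: 17.4
tool_pos: [0.5583, 0.3152, 0.1301]
eef_rot: [3.14, 0.005, -3.131]
force: [0.8, -0.6, -0.0]
width: 0.0852
17.5 [0.55827833 0.3152425  0.13010254] [ 3.13967489  0.00540144 -3.13096061] [-0.58350526  1.02386664 -0.56372114] [-0.02695897  0.01061877  0.0289013 ]
s lid top fit (array([0.5596, 0.3156]), np.float64(30.32))
t lid top fit (array([0.5569, 0.3111]), np.float64(23.04))
```

View pics/rel.png

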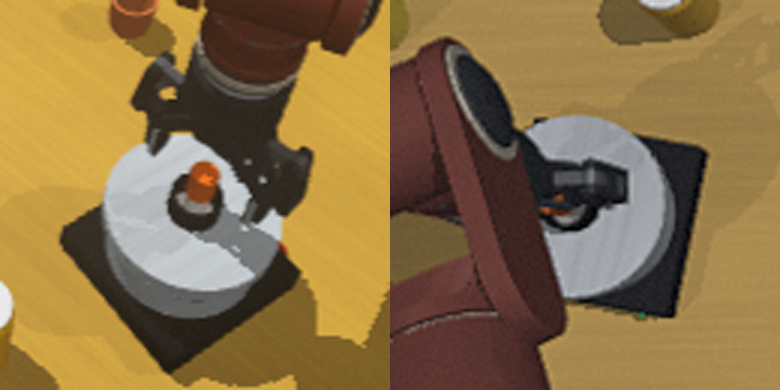

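```bash
python3 -m crank '[[[0.03,-0.04,0.1],[0.02,0.04,0],1],[[0,0,0.2],[0,0,0],1],[[0,0,0.2],[0,0,0],1],[[0,0,0.2],[0,0,0],1],[[0,0,0.15],[0,0,0],1],[[0,0,0.05],[0,0,0],1],[[0,0,0],[0,0,0],1],[[0,0,0],[0,0,0],1]]'; python3 look.py col.png
```

```text
clock: 18.3
tool_pos: [0.5566, 0.3135, 0.0992]
eef_rot: [-3.14, -0.003, -3.131]
force: [-0.3, 0.2, 1.0]
width: 0.0852
18.4 [0.55669974 0.3136125  0.09952787] [-3.13979014e+00 -2.39114303e-03 -3.13096142e+00] [ 0.1160886  -0.95778352  0.24279734] [0.02044754 0.01555492 0.02421852]
s lid top fit (array([0.5647, 0.3199]), np.float64(17.89))
t lid top fit (array([0.5629, 0.3203]), np.float64(21.99))
```

View pics/col.png

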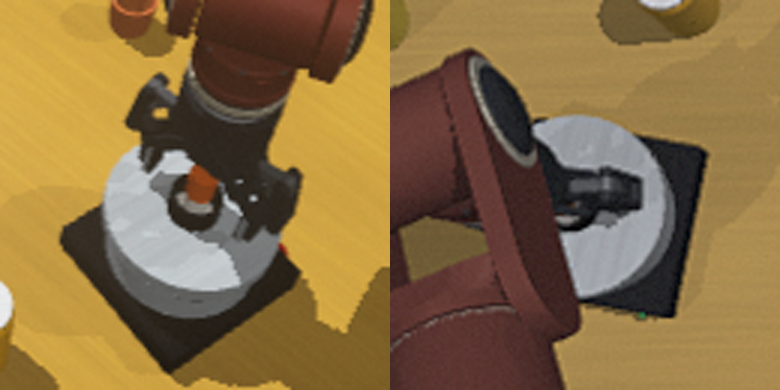

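The fingers straddle the collar symmetrically, and the lid has not moved. That fit used the wrong top height, so I'm ignoring it. Raising by about 1 mm and closing.

```bash
python3 -m crank '[[[0,0,-0.05],[0,0,0],0.7],[[0,0,0],[0,0,0],0.5],[[0,0,0],[0,0,0],0.4],[[0,0,0],[0,0,0],0.4],[[0,0,0],[0,0,0],0.4],[[0,0,0],[0,0,0],0.4],[[0,0,0],[0,0,0],0.4],[[0,0,0],[0,0,0],0.4]]' 50
```

```text
clock: 19.2
tool_pos: [0.5575, 0.314, 0.1026]
eef_rot: [-3.141, -0.0, -3.131]
force: [0.4, 0.8, 0.8]
width: 0.0424
```

```bash
python3 -m crank '[[[0,0,0],[0,0,0],0.3],[[0,0,0],[0,0,0],0.3],[[0,0,0],[0,0,0],0.3],[[0,0,0],[0,0,0],0.3]]' 60; python3 look.py col2.png
```

```text
clock: 19.6
tool_pos: [0.5576, 0.3141, 0.1027]
eef_rot: [-3.141, 0.0, -3.131]
force: [0.2, -0.1, 1.3]
width: 0.0419
19.7 [0.55754607 0.31406752 0.10269104] [-3.14108733e+00  1.65540976e-05 -3.13102441e+00] [-5.33217430e-01  5.00963327e-01  3.88422167e-04] [ 0.09339766  0.00025917 -0.02762125]
s lid top fit (array([0.5465, 0.309 ]), np.float64(21.5))
t lid top fit (array([0.5625, 0.318 ]), np.float64(22.11))
```

View pics/col2.png

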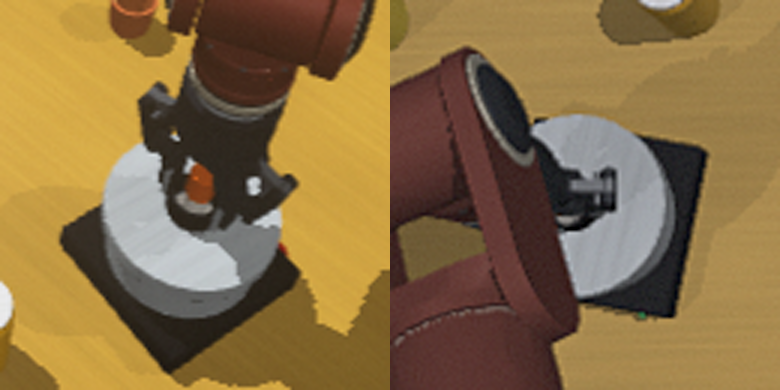

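```bash
python3 -m crank '[[[0,0,-0.15],[0,0,0],0.3],[[0,0,-0.2],[0,0,0],0.3],[[0,0,-0.3],[0,0,0],0.3],[[0,0,-0.3],[0,0,0],0.3],[[0,0,-0.2],[0,0,0],0.3],[[0,0,-0.1],[0,0,0],0.3],[[0,0,0],[0,0,0],0.3]]'; python3 look.py up1.png
```

```text
clock: 20.4
tool_pos: [0.5569, 0.3138, 0.1428]
eef_rot: [-3.14, -0.001, -3.131]
force: [-0.4, -0.0, -2.3]
width: 0.0423
20.5 [0.55658337 0.31363855 0.14195599] [-3.13984159e+00 -2.37625935e-03 -3.13090540e+00] [-0.20217191 -0.97544738 -1.45031525] [-0.06148633  0.03046119  0.00583756]
s lid top fit (array([0.5443, 0.3083]), np.float64(19.03))
t lid top fit (array([0.5622, 0.3202]), np.float64(21.01))
```

View pics/up1.png

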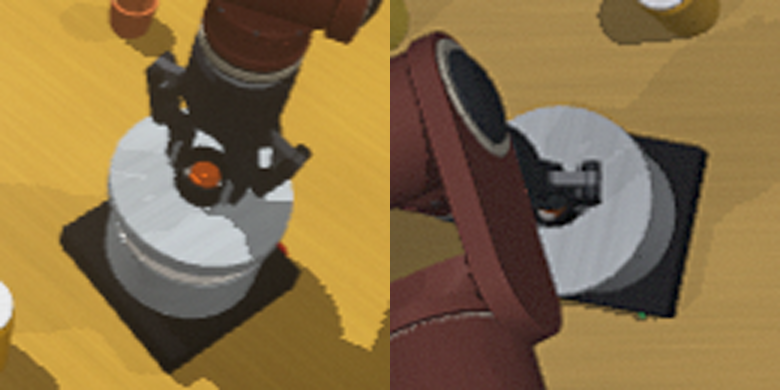

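The outer lid rises alone (about 1.6 N), and the knob stays behind inside the collar. Continuing straight up.

```bash
python3 -m crank '[[[0,0,-0.2],[0,-0.02,0],0.3],[[0,0,-0.4],[0,0,0],0.3],[[0,0,-0.5],[0,0,0],0.3],[[0,0,-0.5],[0,0,0],0.3],[[0,0,-0.5],[0,0,0],0.3],[[0,0,-0.5],[0,0,0],0.3],[[0,0,-0.4],[0,0,0],0.3],[[0,0,-0.2],[0,0,0],0.3],[[0,0,0],[0,0,0],0.3]]'; python3 look.py up2.png
```

```text
clock: 21.4
tool_pos: [0.5571, 0.3141, 0.2487]
eef_rot: [-3.141, 0.003, -3.131]
force: [-0.5, -0.2, -1.4]
width: 0.0421
21.5 [0.55654143 0.31385437 0.24701942] [-3.14015950e+00  1.38344741e-03 -3.13085243e+00] [ 0.44406153  0.13311328 -1.09932792] [ 0.01107477 -0.02512592  0.03625374]
s lid top fit (array([0.5401, 0.3061]), np.float64(20.06))
t lid top fit (array([0.5623, 0.3221]), np.float64(16.82))
```

View pics/up2.png

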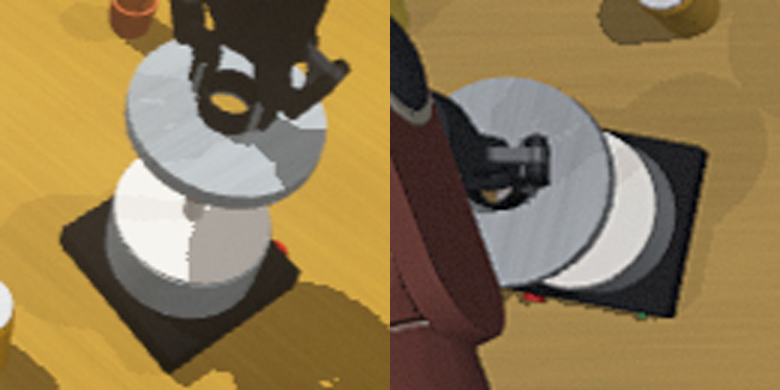

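Skirt well clear of the knob, inner lid still flat on the pot. Moving over to the tray.

```bash
python3 -m crank '[[[-0.1,-0.3,0],[0,0,0],0.3],[[-0.2,-0.5,0],[0,0,0],0.3],[[-0.2,-0.7,0],[0,0,0],0.3],[[-0.2,-0.7,0],[0,0,0],0.3],[[-0.2,-0.7,0],[0,0,0],0.3],[[-0.2,-0.7,0],[0,0,0],0.3],[[-0.2,-0.7,0],[0,0,0],0.3],[[-0.2,-0.7,0],[0,0,0],0.3],[[-0.2,-0.7,0],[0,0,0],0.3],[[-0.2,-0.7,0],[0,0,0],0.3],[[-0.2,-0.7,0],[0,0,0],0.3],[[-0.2,-0.7,0],[0,0,0],0.3]]'
```

```text
clock: 22.7
tool_pos: [0.6273, 0.0585, 0.235]
eef_rot: [-3.132, -0.018, -3.134]
force: [1.2, 0.9, -0.8]
width: 0.0423
```

Run:
```python
from h import *
for n in('s','t'): pass
a=env.camera('scene');b=env.camera('top');save(a,'m_s.png');save(b,'m_t.png')
# tray corners from first images: blue mask
for f,d in(('pics/s0.png',a),('pics/t0.png',b)):
    hsv=cv2.cvtColor(cv2.imread(f),cv2.COLOR_BGR2HSV)
    m=cv2.inRange(hsv,(105,120,50),(130,255,255)); 
    n,l,st,c=cv2.connectedComponentsWithStats(m)
    k=[i for i in range(1,n) if st[i,0]>200 and st[i,4]>500]
    for i in k:
        q=cv2.minAreaRect(np.argwhere(l==i)[:,::-1].astype(np.float32)); print(st[i],q)
        cs=cv2.boxPoints(q); ap=cv2.approxPolyN(np.argwhere(l==i)[:,::-1].astype(np.int32).reshape(-1,1,2),4)
        ap=ap.reshape(-1,2)
        for z in(.02,.024): 
            P=np.array([atz(d,(r,cc),z)[:2] for cc,r in ap]);print(z,P.round(3).tolist(),'mean',P.mean(0))
```

```text
[ 224  225   82   71 3074] ((264.4150695800781, 257.5471496582031), (57.620880126953125, 61.552364349365234), 42.51044845581055)
0.02 [[0.564, 0.081], [0.738, 0.099], [0.756, -0.076], [0.581, -0.092]] mean [0.65973835 0.00318047]
0.024 [[0.566, 0.083], [0.74, 0.101], [0.757, -0.074], [0.583, -0.089]] mean [0.66151441 0.00519971]
[ 227  126   72   72 4242] ((262.0357971191406, 161.55459594726562), (65.02214813232422, 65.72319793701172), 83.2901611328125)
0.02 [[0.562, 0.074], [0.733, 0.09], [0.75, -0.079], [0.579, -0.093]] mean [ 0.65578868 -0.00209608]
0.024 [[0.561, 0.073], [0.732, 0.09], [0.749, -0.079], [0.578, -0.093]] mean [ 0.65496482 -0.00232034]
```

```bash
python3 -m crank '[[[-0.1,-0.6,0.2],[-0.04,-0.08,0],0.3],[[-0.1,-0.5,0.4],[-0.02,-0.04,0],0.3],[[-0.1,-0.3,0.4],[0,0,0],0.3],[[-0.1,-0.1,0.4],[0,0,0],0.3],[[0,0,0.4],[0,0,0],0.3],[[0,0,0.3],[0,0,0],0.3],[[0,0,0.2],[0,0,0],0.3],[[0,0,0],[0,0,0],0.3],[[0,0,0],[0,0,0],0.3],[[0,0,0],[0,0,0],0.3]]'
```

```text
clock: 23.8
tool_pos: [0.6379, 0.0109, 0.1566]
eef_rot: [3.14, -0.007, -3.137]
force: [1.2, 0.2, -2.4]
width: 0.0422
```

```bash
python3 -m crank '[[[-0.15,-0.1,0],[0,-0.03,0],0.3],[[-0.2,-0.15,0],[0,-0.02,0],0.3],[[-0.2,-0.12,0],[0,0,0],0.3],[[-0.05,0,0],[0,0,0],0.3],[[0,0,0],[0,0,0],0.3],[[0,0,0],[0,0,0],0.3],[[0,0,0],[0,0,0],0.3],[[0,0,0],[0,0,0],0.3]]'
python3 - <<'E'
from h import *
a=env.camera('scene');b=env.camera('top');s=env.sense();print(s['clock'],s['tool_pos'],s['eef_rot'],s['force'],s['joint_velocities'].round(3) if hasattr(s['joint_velocities'],'round') else s['joint_velocities'])
cv2.imwrite('pics/fin.png',np.vstack([np.hstack([cv2.resize(a['frame'][160:360,200:440],(400,333)),cv2.resize(b['frame'][90:290,80:320],(400,333))])])[:,:,::-1])
for n,d in(('s',a),('t',b)):
    print(n,'inner flange top (.094)',fitc([d],.556,.314,[(.094,.065,1)],rng=.008),'knob',fitc([d],.556,.314,[(.156,.012,1)],chan=[1,0,-1],rng=.008))
    for nm in('inner_knob','outer_collar','cup_white_mid','cup_brown_mid','jar_mid','canister_mid','scraper_mid'):
        r=env.pinpoint(d,nm);print(nm,[(np.round(x['centre'],1),round(x['p'],2)) for x in r[:1]])
E
```

```text
clock: 24.6
tool_pos: [0.6592, -0.0014, 0.1593]
eef_rot: [3.14, 0.005, -3.137]
force: [0.6, 0.2, -1.2]
width: 0.042
24.7 [ 0.65919778 -0.00131038  0.15927246] [ 3.14044398  0.00480055 -3.13674338] [-0.48134654  0.21344435 -1.55246855] [-0.    -0.     0.002  0.001 -0.002  0.001]
s inner flange top (.094) (array([0.5573, 0.3152]), np.float64(34.78)) knob (array([0.559, 0.314]), np.float64(40.0))
inner_knob [(array([279. , 380.9]), 0.75)]
outer_collar [(array([227. , 264.5]), 0.72)]
cup_white_mid [(array([185.3, 299.6]), 0.6)]
cup_brown_mid [(array([223.7, 356.1]), 0.61)]
jar_mid [(array([223.8, 191.2]), 0.66)]
canister_mid [(array([329.7, 303. ]), 0.58)]
scraper_mid []
t inner flange top (.094) (array([0.5552, 0.3133]), np.float64(39.9)) knob (array([0.559, 0.313]), np.float64(40.0))
inner_knob [(array([193. , 120.4]), 0.59)]
outer_collar [(array([144.1, 255. ]), 0.81)]
cup_white_mid [(array([270. , 310.7]), 0.51)]
cup_brown_mid []
jar_mid [(array([120.9, 354.7]), 0.59)]
canister_mid [(array([126.1, 163.7]), 0.76)]
scraper_mid [(array([289.5, 434.3]), 0.93)]
```

View pics/fin.png

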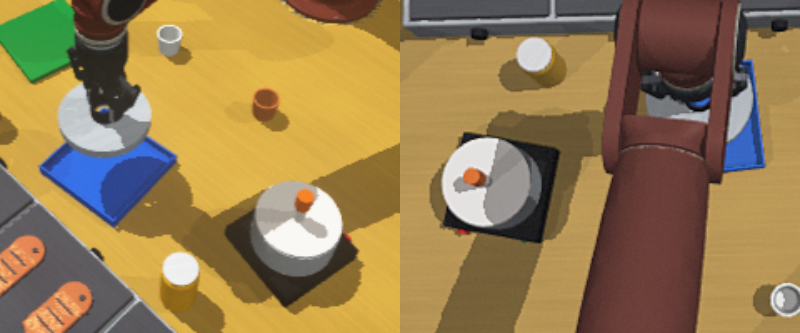

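Scene view: the inner lid sits flat and concentric on the pot, knob at (305,200) in the crop, and the outer lid hangs over the tray at (105,118). I'll do a levelness and position check on the held lid, after a short wait for stillness.

```bash
python3 -m crank '[[[0.08,0.02,0],[0,0.03,0],0.3],[[0,0,0],[0,0,0],0.3],[[0,0,0],[0,0,0],0.3],[[0,0,0],[0,0,0],0.3],[[0,0,0],[0,0,0],0.3]]'
python3 - <<'E'
from h import *
a=env.camera('scene');s=env.sense();p=s['tool_pos'];print(s['clock'],p,s['eef_rot'],np.abs(s['joint_velocities']).max())
z=p[2]-.0047
for dz in(-.01,-.005,0,.005): print(dz,fitc([a],p[0],p[1],[(z+dz,.074,1)],rng=.015))
f=a['frame'].copy()
f=cv2.resize(f[185:305,205:325],None,fx=5,fy=5,interpolation=cv2.INTER_CUBIC)
c=circ(a,p[0],p[1],z,.074); pts=((c.T-[205,185]+.5)*5).astype(int)
for q in pts[::4]: cv2.circle(f,tuple(int(v) for v in q),2,(255,0,0),-1)
cv2.imwrite('pics/lev.png',f[:,:,::-1])
E
```

```text
clock: 25.9
tool_pos: [0.6567, -0.0007, 0.1594]
eef_rot: [3.141, 0.0, -3.137]
force: [1.0, 0.0, -1.4]
width: 0.0422
25.95 [ 0.6567063  -0.00077038  0.15934861] [ 3.14053074e+00  4.30358326e-04 -3.13686217e+00] 0.001059343552196278
-0.01 (array([ 0.651 , -0.0073]), np.float64(20.7))
-0.005 (array([ 0.6534, -0.0045]), np.float64(20.99))
0 (array([ 0.656 , -0.0018]), np.float64(21.02))
0.005 (array([0.6581, 0.0009]), np.float64(20.69))
```

View pics/lev.png

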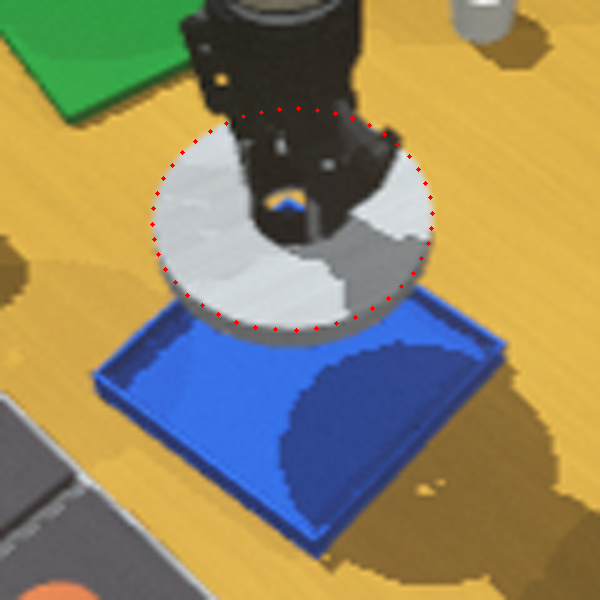

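The projected level circle coincides with the lid's rim, so the lid is level, centred at (0.656, -0.002), and still. Handing in.

```bash
python3 -c "
from cell import env
print(env.close_job())"
```

```text
the job is handed in; nothing more can be done
None
```

I lifted both lids together by the orange knob, seated them on the pot and let go. I then lifted off only the outer lid by its collar and handed in at about 26 s, holding it over the blue tray.

**Last checks:**
- **Inner lid:** its flange is concentric with the pot rim to about 1 mm in both cameras. When I set it down, the weight came off at a knob height of 0.141 m, which is the seated height.
- **Outer lid:** the grip holds at 42 mm and the joints were at rest. The lid is level: a circle projected for a level rim lies on the visible rim. Its centre is at about (0.656, -0.002), against my tray estimate of (0.656, -0.001). Its lower edge is about 0.137 m above the counter, well clear of the tray walls.
- **Bystanders:** the detections I had at the end are within about 5 px of the start. The spatula was found only in the top view, and the brown cup only in the scene view.

**What disagreed:** the two cameras differ by 2–5 mm on the tray centre. Several top-view lid fits, taken with the arm in the way or at the wrong height, were off and I ignored them.

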